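# Clear the tablet and crack the stuck lid of a leak-test chamber

### The arm

A 6-joint arm with a two-finger parallel gripper is mounted at the origin on the work surface. World frame = base frame: x ahead of the robot, y to its left, z up, the work surface at z = 0. Lengths are in m, angles in rad, forces in N, time in s.
With the tool pointing down it reaches from about 0.3 to 0.875 m from the base axis. Payload 6.4 kg.
Tool frame: the origin (TCP) lies midway between the tips of the shut fingers; the grasp point (between the pads) lies 19 mm behind it; z points along the fingers, y is the line along which they close (so a half turn about z gives the same grasp; the last joint's range is limited). The gripper opens to 85 mm and grips with 20 to 120 N. Pads are 22 mm wide; open, the fingers measure 114 mm over their backs; the gripper's body (76 mm by 85 mm) begins 54 mm behind the grasp point. The pads swing forward as they close: fully open they stand 13 mm farther back than shut.
Start: joints at [1.144, 0.181, 1.607, -0, 1.354, -0.206], TCP at [0.126, 0.561, 0.231] pointing down, gripper open.
Joint ranges: [-2.99, 2.99], [-0.89, 2.07], [0.3, 2.58], [-1.14, 4.28], [0, 2.63], [-3.12, 3.12]. Speed limits (rad/s): [2.57, 2.57, 3.01, 3.14, 3.14, 3.14].

### API

Orientations are given as a unit quaternion [w, x, y, z].
In Python, from bench import ctrl gives the robot as it stands.
- The arm moves only by the tool send_rows, never from a script. Its argument "motion" is a list of rows, each a list of 7 numbers: the turn, a rotation vector about the tool's x, y, z in degrees, then the shift along the tool's x, y, z in mm, then the closure, from -1 (fully open) to 1 (shut). In form: [[rx, ry, rz, tx, ty, tz, grip], ...]. A call has exactly 10 rows; each row shifts and turns the commanded pose from where the row before left it, along the tool's axes as they then stand; what a row does not reach is not made up. A row lasts 1/10 s, in which the tool goes at most 50 mm and 8.59 degrees, less where a joint would pass 70% of its speed; a pose out of reach is approached as far as the arm can. A call is refused whole if a number of a shift passes 50 or a number of a turn 8.59, either way. A call with a gripper value outside its range is refused whole. The fingers move at their own pace and stop on an object; the grip force is fixed at half the most. Time passes only in rows, so rows that do not move let the fingers close, or fill a call up. It gives the time, the measured TCP pose, the force, the opening and the grip force at its end, in the units of the state.
- ctrl.get_obs(): the state, without advancing time (a new reading comes with each control period).
- ctrl.camera(name): name is "scene" or "top" or "wrist"; returns a dict with "color" (480x640x3 uint8, red, green, blue), "z_map" (480x640 float32, m along the optical axis (not along the pixel's ray), 0 where there is no reading), "mtx" (3x3 intrinsics, pixels), "extrinsics" (4x4, takes a point from camera to world coordinates); the wrist camera has in their place "hand_eye" (4x4, takes a point from camera to tool coordinates, whose origin is the TCP and whose axes are the flange's). Camera axes: x right, y down, z forward; pixel columns grow to the right and rows downward; lengths in m; the calibration is good to about 2 mm. A picture is of the moment at which its call begins: read the wrist's pose just before it.
- ctrl.hand_in(): hands the job in; it is judged then, once.
The state is a dict: "time_s": time; "q": joint angles; "dq": joint speeds; "joint_efforts": joint torques, N m; "eef_pos": TCP position; "eef_rot": TCP orientation; "wrist_force": force on the tool from outside, world axes, zero at the start; "torque": the same for the moment, N m; "opening": opening from 0.0 (shut) to 1.0 (fully open); "grasp_force": force on a finger pad.
Only numpy, scipy, OpenCV 4.12 (cv2) and the standard library are available. Lean on these libraries where they do the work, as an engineer would, in place of code of your own. Each camera call takes 0.05 s, during which the arm holds its last target. There are 200 camera calls.

### The job

The work-instruction tablet was left leaning on the front of the leak-test chamber, in the way of its lid: take it away and lean it steeply, still standing tall and screen outward, squarely against the middle of the front of the black lidded tote. Then break the chamber's clear lid free of its sticky gasket by its handle, without letting it jump wide open, and hold it about a finger's width (roughly 20 mm) open at the front edge so that the air creeps in; finish while still holding it there. Leave everything else on the bench alone.

Things in the scene. Friction and masses are not known exactly. Their poses are not given: they have to be found in the camera images.
- tablet: Black tablet, 250 mm tall, 170 wide, 10 thick, 0.4 to 0.6 kg. Origin: centre of its bottom end face. z runs up its length, y across, -x out of the screen. At the start it leans on the chamber's front flange (0.31 rad from upright, top away from the robot, screen towards it); its top edge stands well above the lid handle and can be pinched across the thickness.
- tote: Black lidded tote, full, fixed. Body 146 mm deep (x), 206 wide (y), 145 high; its lid 158 x 218 mm, z 145 to 165: the straight front edge of this lid, 79 mm before the centre, is what a leaned panel touches. Origin: centre of the underside; x points to the back, the front faces -x (towards the robot); z up.
- chamber: Leak-test chamber, fixed: aluminium tub, flange 250 mm deep (x), 230 wide (y), its top at 104 mm; black gasket; clear lid 12 mm thick, 230 x 216 mm, top at 119 mm; pressure gauge behind. Origin: centre of the underside; x points to the back (hinge side), the front faces -x (towards the robot); z up.
- lid (a joint): Opening of the 0.7 kg lid, rad: 0 shut, grows as its front edge rises (0.087 = 20 mm there). Hinge line along the chamber's y, 117 mm behind its centre, 107 mm up; front edge 230 mm from it. About 16 N up at the handle breaks the gasket; its pull is half gone after 2 to 3 mm at the front edge, all gone after 8 mm; then 4 N carries the lid. It drops shut if let go.
- lid_handle (a point): Middle of the grip bar of the lid's steel bow handle; moves with the lid. Round bar 12 mm thick, 110 long, along the chamber's y; its centre 40 mm above the lid's top (159 mm above the chamber's underside when shut), 195 mm before the hinge line, 35 mm behind the lid's front edge. Free in front, behind and below.
- module_a: Bystander, loose: red module housing, 110 x 38 x 46 mm, between the chamber and the tote. Origin: centre of the underside, x along its length.
- module_b: Bystander, loose: red module housing, 110 x 38 x 46 mm, near the robot, in the middle of the bench. Origin: centre of the underside, x along its length.
- module_c: Bystander, loose: red module housing, 110 x 38 x 46 mm, out at the robot's left. Origin: centre of the underside, x along its length.
- screwdriver: Bystander, loose: screwdriver 200 mm long lying at the robot's right. x along it.
- meter: Bystander, loose: yellow hand-held meter 150 x 80 x 34 mm lying at the robot's left. Origin: centre of the underside.
- grease_jar: Bystander, loose: small jar, 56 mm across, 62 mm high, at the far side in the middle. Origin: centre of the underside.
- bit_tray: Bystander, loose: open black tray with four cells, 110 x 80 x 35 mm, at the robot's right. Origin: centre of the underside.
Not all that is in view belongs to the job. Of the things like the tablet, leave any that is purple or red; of the rest the larger one is meant.

How it is judged:
On the way, in this order (a step that is already met when the one before it is completed fails the run):
1. the tablet leans, let go and at rest, against the front of the tote with its screen outward, the lid still sealed (contact force between tablet and tote above 0.1 N and contact force between tablet and the fingers below 0.1 N and contact force between tablet and chamber below 0.1 N and angle between tablet's own x axis and vertical above 1.67 rad and angle between tablet's own z axis and vertical below 0.5 rad and height (world z) of tablet below 0.012 m and x of tablet in the frame of tote between -0.2 and -0.09 m and y of tablet in the frame of tote between -0.05 and 0.05 m and angle between the y axis of tablet and the y axis of tote, either way round below 0.25 rad and linear speed of tablet below 0.02 m/s and value of joint lid below 0.01 rad), for 0.3 s.
2. the lid has been broken free of its gasket by its handle (value of joint lid above 0.03 rad and contact force between the fingers and chamber above 1 N and distance between the grasp point and lid_handle below 0.08 m), for 0.1 s.
At the end, for the whole second after the job is handed in: Fingers hold the lid still by its handle, 10 to 35 mm open at the front edge, nothing else propping it. Tablet let go, at rest, foot on the bench, leaning 0.1 to 0.5 rad against the tote's front, screen outward, within 50 mm of its middle and 0.25 rad of square, clear of the chamber (value of joint lid between 0.044 and 0.153 rad and velocity of joint lid between -0.05 and 0.05 rad/s and contact force between the fingers and chamber above 1 N and distance between the grasp point and lid_handle below 0.08 m and contact force between tablet and tote above 0.1 N and contact force between tablet and the fingers below 0.1 N and contact force between each of tablet, module_a, module_b, module_c, screwdriver, meter, grease_jar, bit_tray and chamber below 0.1 N and angle between tablet's own x axis and vertical above 1.67 rad and angle between tablet's own z axis and vertical below 0.5 rad and height (world z) of tablet below 0.012 m and x of tablet in the frame of tote between -0.2 and -0.09 m and y of tablet in the frame of tote between -0.05 and 0.05 m and angle between the y axis of tablet and the y axis of tote, either way round below 0.25 rad and linear speed of tablet below 0.02 m/s); the arm keeps its last pose, push and grip.
It fails at once if the lid jumps or is thrown wide open (over 0.30 rad, 69 mm at the front edge) (value of joint lid above 0.3 rad).
It fails at once if the tablet falls flat (angle between tablet's own z axis and vertical above 1.2 rad).
It fails at once if a bystander is moved by more than 40 mm (distance of any of module_a, module_b, module_c, screwdriver, meter, grease_jar, bit_tray from where it was at the start of the episode above 0.04 m).
It also fails if it takes over 54 s, if anything falls off the work surface, if the arm or the gripper's body presses on something with over 40 N, if the wrist force passes 120 N, or if a joint passes its speed limit or range.

## Working session

There is one attempt and no reset: what is moved stays moved. The work goes in short steps, Python scripts to look and compute and a tool call to move; the robot and the scene stay as the last step left them, time stands still between calls to the robot, and variables do not carry over. Pictures are saved under pics/ and viewed, at most 10 in all, crops included, and the job is handed in when it is done.

Besides the shell and the picture viewer there is one more tool, called after "Request:" as name(argument=value, ...) on one line, values as JSON. send_rows: Moves the arm, as the interface text tells. Its arguments: {"type":"object","properties":{"motion":{"type":"array","items":{"type":"array","items":{"type":"number"}}}},"required":["motion"]}

```bash
mkdir -p pics
cat > h.py <<'E'
import numpy as np, cv2
from scipy.spatial.transform import Rotation as R
from bench import ctrl
def cam(n):
    o=ctrl.get_obs(); d=ctrl.camera(n); 
    if n=='wrist':
        q=o['eef_rot']; T=np.eye(4); T[:3,:3]=R.from_quat([q[1],q[2],q[3],q[0]]).as_matrix(); T[:3,3]=o['eef_pos']
        d['extrinsics']=T@np.array(d['hand_eye'])
    z=d['z_map']; K=np.array(d['mtx']); v,u=np.mgrid[:480,:640]
    P=np.stack([(u-K[0,2])/K[0,0]*z,(v-K[1,2])/K[1,1]*z,z,np.ones_like(z)],-1)@np.array(d['extrinsics']).T
    d['P']=P[...,:3]; d['P'][z==0]=np.nan
    return d
def save(n,img): cv2.imwrite('pics/'+n+'.png',cv2.cvtColor(np.ascontiguousarray(img),cv2.COLOR_RGB2BGR))
def st():
    o=ctrl.get_obs(); q=o['eef_rot']; M=R.from_quat([q[1],q[2],q[3],q[0]]).as_matrix()
    print('t',round(o['time_s'],2),'p',np.round(o['eef_pos'],4),'F',np.round(o['wrist_force'],1),'op',round(float(o['opening']),3),'g',o['grasp_force'],'q',np.round(o['q'],3)); print(np.round(M,3)); return o,M
E
python3 - <<'E'
from h import *
st()
for n in ('scene','top'):
    d=cam(n); save(n+'0',d['color']); np.savez('/tmp/'+n,P=d['P'],c=d['color'])
E
```

```text
t 0.0 p [0.1257 0.5605 0.2304] F [-0.6 -0.2  0.2] op 1.0 g 0.0 q [ 1.144  0.182  1.608  0.     1.354 -0.206]
[[-0.976  0.219 -0.001]
 [ 0.219  0.976 -0.002]
 [ 0.    -0.002 -1.   ]]
```

View pics/scene0.png

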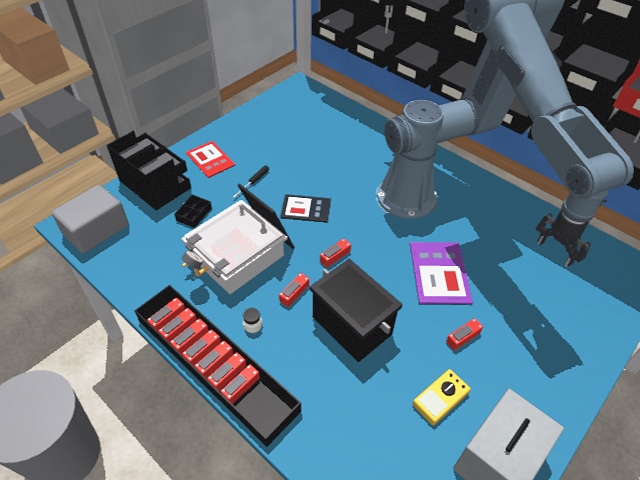

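View pics/top0.png

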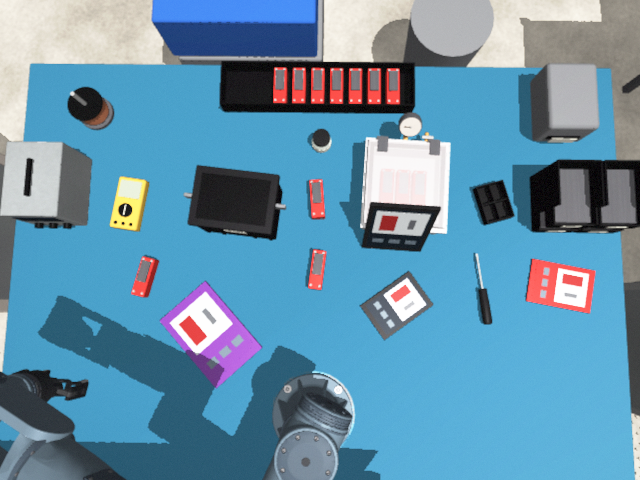

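Tablet-like things in the top view: purple (210,333), red (560,286), small dark one lying flat (396,305), and the black one leaning on the chamber (400,225). Purple and red are ruled out. Of the remaining two, the leaning one is the larger, so it should be the target. I'll confirm it in a crop and measure.

Run:
```python
from h import *
d=np.load('/tmp/top.npz'); P,c=d['P'],d['c']
save('crop0',cv2.resize(c[110:350,290:510],None,fx=2.5,fy=2.5))
def fit(name,m):
    Q=P[m]; r=cv2.minAreaRect((Q[:,:2]*1000).astype(np.float32)); print(name,m.sum(),'c',np.round(r[0]),'s',np.round(r[1]),'a',round(r[2],1),'z',np.round(np.nanpercentile(Q[:,2],[2,50,98]),4)); return Q
v,u=np.mgrid[:480,:640]
box=lambda a,b,e,f:(u>=a)&(u<b)&(v>=e)&(v<f)
z=P[...,2]
Q=fit('tote lid',box(180,300,155,250)&(abs(z-.165)<.006))
k=box(340,470,125,250)
fit('flange/lid',k&(z>.09)&(z<.125))
dark=c.max(-1)<90
T=box(360,442,200,252)&(z>.03)
g=lambda s:print(s)
# plane of tablet
n_=P[box(372,430,210,243)].reshape(-1,3); n_=n_[~np.isnan(n_).any(1)]
best=None;rng=np.random.default_rng(0)
for _ in range(300):
    a=n_[rng.choice(len(n_),3,False)]; n=np.cross(a[1]-a[0],a[2]-a[0]); n/=np.linalg.norm(n)+1e-12
    i=abs((n_-a[0])@n)<.003
    if best is None or i.sum()>best.sum(): best=i
cc=n_[best].mean(0); n=np.linalg.svd(n_[best]-cc)[2][2]; n*=-np.sign(n[0]); print('plane n',n,'lean',np.arcsin(n[2]),'yaw',np.arctan2(-n[1],-n[0]),'c',cc,best.mean())
m=box(350,450,190,260)&(abs((P-cc)@n)<.005)&(z>.006)
up=np.array([0,0,1])-n[2]*n; up/=np.linalg.norm(up); y=np.cross(up,-n)
S=P[m]-cc; 
for nm,a in(('up',up),('y',y)): print(nm,a,np.percentile(S@a,[0,.5,1,99,99.5,100]))
print('top edge mid',cc+up*np.percentile(S@up,99.5)+y*(np.percentile(S@y,.5)+np.percentile(S@y,99.5))/2)
for nm,b in(('modA',(300,335,170,225)),('modB',(300,335,240,295)),('jar',(305,335,125,155)),('tray',(470,520,175,228)),('gauge',(395,425,108,142)),('small',(355,436,268,342)),('modC',(125,165,250,300))):
    fit(nm,box(*b)&(z>.02 if nm!='small' else z>.006))
# handle: points higher than lid behind tablet
h=box(355,455,170,260)&(z>.13)&(abs((P-cc)@n)>.015); Q=P[h]; print(h.sum()); print(np.round(Q[::max(1,len(Q)//12)],3))
```

```text
tote lid 5019 c [569. 207.] s [259. 159.] a 83.7 z [0.1611 0.1659 0.1703]
flange/lid 6259 c [ 633. -245.] s [231. 297.] a 86.8 z [0.0984 0.1194 0.1244]
plane n [-0.94877131  0.0515262   0.31173395] lean 0.31701737531756274 yaw -0.0542550457518206 c [ 0.50678411 -0.22346579  0.14945128] 0.9717277486910995
up [ 0.31127525 -0.01690484  0.95016943] [-0.15159824 -0.14925985 -0.14770418  0.09859409  0.09936486  0.1015587 ]
y [5.42284321e-02 9.98528556e-01 3.46944695e-18] [-0.16097159 -0.07930966 -0.07845008  0.08773544  0.08846891  0.10280271]
top edge mid [ 0.53796228 -0.22057265  0.24386473]
modA 519 c [601.  -3.] s [113.  38.] a 4.8 z [0.0301 0.0422 0.0504]
modB 538 c [399.  -6.] s [ 38. 111.] a 83.3 z [0.0329 0.0424 0.0503]
jar 348 c [770. -14.] s [51. 51.] a 46.6 z [0.0221 0.0611 0.0676]
tray 451 c [ 599. -508.] s [111.  83.] a 16.0 z [0.0207 0.0317 0.04  ]
gauge 602 c [ 808. -262.] s [129.  93.] a 0.4 z [0.0266 0.1349 0.159 ]
small 2098 c [ 306. -228.] s [205. 225.] a 0.7 z [0.0061 0.009  0.0142]
modC 620 c [373. 481.] s [ 42. 110.] a 76.5 z [0.0232 0.0413 0.0502]
0
[]
```

View pics/crop0.png

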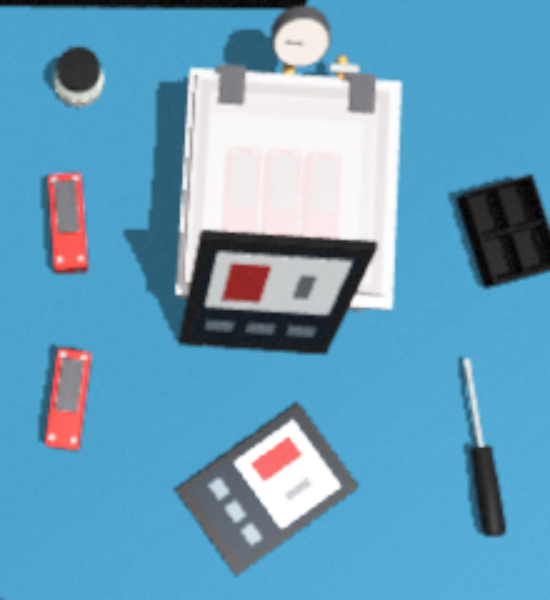

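The crop confirms it: the large black tablet leans on the chamber at top-view (400,225), and the dark-grey one lying flat is smaller. I'll start the approach now: translate first, then rotate.

Request:
send_rows(motion=[[0,0,0,-20,-22,-8,-1],[0,0,0,-30,-34,-8,-1],[0,0,0,-30,-34,-8,-1],[0,0,0,-30,-34,-8,-1],[0,0,0,-30,-34,-8,-1],[0,0,0,-30,-34,-8,-1],[0,0,0,-30,-34,-8,-1],[0,0,0,-30,-34,-8,-1],[0,0,0,-30,-34,-8,-1],[0,0,0,-30,-34,-8,-1]])

```text
time_s: 1.1
eef_pos: [0.3373, 0.1759, 0.3115]
eef_rot: [0.0, 0.11, 0.994, 0.0]
wrist_force: [0.4, 0.3, 0.6]
opening: 1.0
grasp_force: 0.0
```

```bash
cat >> h.py <<'E'
def go(p,M,dst=None,Md=None):
    # shift first in present tool axes, then turn about TCP
    if dst is not None: print('shift mm',np.round(M.T@(np.array(dst)-p)*1000,1))
    if Md is not None: print('turn deg',np.round(R.from_matrix(M.T@Md).as_rotvec(degrees=True),1))
E
python3 - <<'E'
from h import *
o,M=st()
up=np.array([.3113,-.0169,.9502]); y=np.array([.9488,-.0515,-.3117]); x=np.cross(y,-up)
Md=np.c_[x,y,-up]; go(np.array(o['eef_pos']),M,[.563,-.222,.31],Md)
d=np.load('/tmp/top.npz'); P=d['P']; z=P[...,2]
m=np.zeros((480,640),np.uint8); s=np.s_[155:250,180:300]; m[s]=(abs(z[s]-.165)<.007)
m=cv2.morphologyEx(m,cv2.MORPH_OPEN,np.ones((15,15),np.uint8))
Q=P[m>0]; r=cv2.minAreaRect((Q[:,:2]*1000).astype(np.float32)); print(r)
E
```

```text
t 1.1 p [0.3373 0.1759 0.3115] F [0.4 0.3 0.6] op 1.0 g 0.0 q [ 0.166 -0.353  1.941  0.     1.554 -1.185]
[[-0.976  0.219  0.   ]
 [ 0.219  0.976  0.   ]
 [-0.     0.    -1.   ]]
shift mm [-307.3 -338.9    1.6]
turn deg [15.1 12.8 79.8]
((568.8156127929688, 208.3917236328125), (217.9616241455078, 157.73416137695312), 83.99230194091797)
```

Request:
send_rows(motion=[[0,0,0,-31,-34,0,-1],[0,0,0,-31,-34,0,-1],[0,0,0,-31,-34,0,-1],[0,0,0,-31,-34,0,-1],[0,0,0,-31,-34,0,-1],[0,0,0,-31,-34,0,-1],[0,0,0,-31,-34,0,-1],[0,0,0,-31,-34,0,-1],[0,0,0,-30,-34,0,-1],[0,0,0,-29,-33,0,-1]])

```text
time_s: 2.1
eef_pos: [0.5628, -0.2223, 0.3106]
eef_rot: [-0.0, 0.11, 0.994, 0.0]
wrist_force: [0.9, -0.1, -0.1]
opening: 0.998
grasp_force: 0.0
```

Request:
send_rows(motion=[[1.5,1.3,8,0,0,0,-1],[1.5,1.3,8,0,0,0,-1],[1.5,1.3,8,0,0,0,-1],[1.5,1.3,8,0,0,0,-1],[1.5,1.3,8,0,0,0,-1],[1.5,1.3,8,0,0,0,-1],[1.5,1.3,8,0,0,0,-1],[1.5,1.3,8,0,0,0,-1],[1.5,1.3,8,0,0,0,-1],[1.5,1.3,8,0,0,0,-1]])

```text
time_s: 3.1
eef_pos: [0.5623, -0.2202, 0.3106]
eef_rot: [-0.117, 0.72, 0.675, -0.108]
wrist_force: [-0.3, -1.1, 0.1]
opening: 1.0
grasp_force: 0.0
```

Run:
```python
from h import *
o,M=st()
up=np.array([.3113,-.0169,.9502]); y=np.array([.9488,-.0515,-.3117]); x=np.cross(y,-up)
Md=np.c_[x,y,-up]; go(np.array(o['eef_pos']),M,[.5318,-.2203,.209],Md)
d=cam('wrist'); save('w1',d['color'])
P=d['P'].reshape(-1,3); P=P[~np.isnan(P).any(1)]
cc=np.array([.5380,-.2206,.2439]); L=(P-cc)@np.c_[Md]  # tool-axes coords about front top edge mid
k=(abs(L[:,0])<.1)&(abs(L[:,1])<.03)&(L[:,2]>-.02)&(L[:,2]<.05)
for e in np.arange(-.02,.05,.005):
    s=L[k&(abs(L[:,2]-e)<.0025)]
    if len(s)>5: print(round(e,3),len(s),'y',np.round(np.percentile(s[:,1],[2,50,98]),4),'x',np.round(np.percentile(s[:,0],[2,98]),4))
```

```text
t 3.1 p [ 0.5623 -0.2202  0.3106] F [-0.3 -1.1  0.1] op 1.0 g 0.0 q [-0.5    0.42   1.179 -0.136  1.833 -0.451]
[[ 0.065  0.947 -0.315]
 [ 0.998 -0.061  0.023]
 [ 0.002 -0.315 -0.949]]
shift mm [ -2.3   3.2 106. ]
turn deg [-0.2 -0.3 -0.5]
0.0 1601 y [0.0021 0.0061 0.0104] x [-0.0801  0.0802]
0.005 2680 y [0.0014 0.0063 0.0111] x [-0.0816  0.0805]
0.015 66 y [0.0007 0.0009 0.0012] x [-0.061   0.0581]
0.02 71 y [0.0007 0.0009 0.0012] x [-0.0622  0.0572]
0.025 41 y [0.0002 0.0004 0.0006] x [-0.0302  0.0569]
0.03 62 y [0.0002 0.0004 0.0006] x [-0.032   0.0631]
0.045 18 y [-0.0003 -0.0001  0.    ] x [0.0092 0.0351]
0.05 22 y [-0.0003 -0.0001  0.    ] x [0.0105 0.0365]
```

View pics/w1.png

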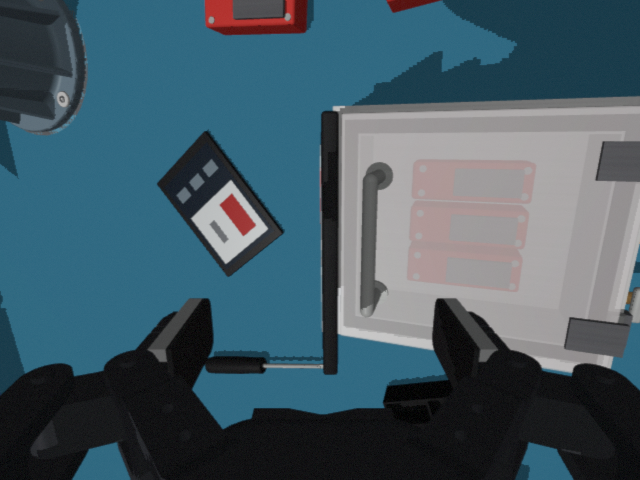

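The wrist view shows the tablet's top edge at about (330,240), centred between the open fingers. The handle behind it, at (370,245), is clear. Next I lower and close.

Request:
send_rows(motion=[[0,0,0,-2,4,15,-1],[0,0,0,0,0,25,-1],[0,0,0,0,0,25,-1],[0,0,0,0,0,25,-1],[0,0,0,0,0,15,-1],[0,0,0,0,0,0,1],[0,0,0,0,0,0,1],[0,0,0,0,0,0,1],[0,0,0,0,0,0,1],[0,0,0,0,0,0,1]])

```text
time_s: 4.15
eef_pos: [0.5338, -0.2207, 0.2112]
eef_rot: [-0.116, 0.718, 0.677, -0.107]
wrist_force: [-1.0, -0.6, 1.0]
opening: 0.147
grasp_force: 0.0
```

Run:
```python
from h import *
o,M=st()
np.savez('/tmp/grasp',p=o['eef_pos'],M=M)
p=np.array(o['eef_pos'])
go(p,M,p+[-.05,0,.11])
```

```text
t 4.15 p [ 0.5338 -0.2207  0.2112] F [-1.  -0.6  1. ] op 0.147 g 0.0 q [-0.521  0.423  1.374 -0.138  1.631 -0.45 ]
[[ 0.059  0.949 -0.311]
 [ 0.998 -0.055  0.021]
 [ 0.002 -0.312 -0.95 ]]
shift mm [ -2.7 -81.7 -89. ]
```

Request:
send_rows(motion=[[0,0,0,0,0,0,1],[0,0,0,0,0,0,1],[0,0,0,0,0,0,1],[0,0,0,0,-2,-3,1],[0,0,0,0,-4,-6,1],[0,0,0,0,-6,-10,1],[0,0,0,0,-10,-14,1],[0,0,0,0,-14,-18,1],[0,0,0,0,-18,-20,1],[0,0,0,0,-14,-14,1]])

```text
time_s: 5.15
eef_pos: [0.4949, -0.2187, 0.3153]
eef_rot: [-0.115, 0.719, 0.677, -0.107]
wrist_force: [0.9, 0.4, -5.1]
opening: 0.108
grasp_force: 58.7
```

Run:
```python
from h import *
st()
d=cam('scene'); save('s2',d['color'])
```

```text
t 5.15 p [ 0.4949 -0.2187  0.3153] F [ 0.9  0.4 -5.1] op 0.108 g 58.673112988471985 q [-0.549  0.268  1.366 -0.149  1.788 -0.501]
[[ 0.06   0.949 -0.311]
 [ 0.998 -0.056  0.02 ]
 [ 0.002 -0.311 -0.95 ]]
```

View pics/s2.png

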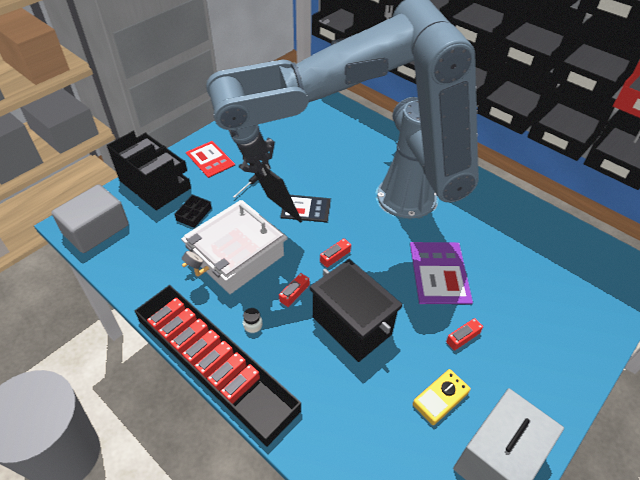

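```bash
cat >> h.py <<'E'
tx=np.array([.9945,-.1045,0]); tc=np.array([.5688,.2084,0]); Z=np.array([0,0,1.])
def tgt(th=.26,ds=0,dz=0):
    s=-.079-.165*np.tan(th)-.005*np.cos(th)+.2207*np.sin(th)+ds; z=.005*np.sin(th)+.2207*np.cos(th)+dz
    up=np.sin(th)*tx+np.cos(th)*Z; y=np.cos(th)*tx-np.sin(th)*Z
    return tc+s*tx+z*Z, np.c_[np.cross(y,-up),y,-up]
E
python3 - <<'E'
from h import *
o,M=st(); p,Md=tgt(.26,-.06,.11); print(p); go(np.array(o['eef_pos']),M,p,Md)
E
```

```text
t 5.2 p [ 0.4946 -0.2192  0.3184] F [ 1.1 -0.9 -1.7] op 0.108 g 58.70843768119812 q [-0.549  0.264  1.364 -0.15   1.79  -0.501]
[[ 0.06   0.949 -0.309]
 [ 0.998 -0.057  0.018]
 [-0.    -0.309 -0.951]]
[0.43853261 0.22208823 0.32456767]
shift mm [437.1 -80.4  19.4]
turn deg [-3.1  0.7  2.4]
```

Request:
send_rows(motion=[[0,0,0,6,-4,-2,1],[0,0,0,14,-8,-2,1],[0,0,0,22,-8,0,1],[0,0,0,28,-8,0,1],[0,0,0,30,-8,0,1],[0,0,0,30,-6,0,1],[0,0,0,30,-4,0,1],[0,0,0,30,-4,2,1],[0,0,0,30,-4,2,1],[0,0,0,30,-4,2,1]])

```text
time_s: 6.2
eef_pos: [0.4532, 0.0366, 0.3283]
eef_rot: [-0.117, 0.718, 0.677, -0.108]
wrist_force: [0.7, 0.4, -5.7]
opening: 0.11
grasp_force: 58.7
```

Request:
send_rows(motion=[[0,0,0,30,-4,2,1],[0,0,0,30,-4,2,1],[0,0,0,30,-4,2,1],[0,0,0,28,-4,3,1],[0,0,0,24,-3,3,1],[0,0,0,20,-2,3,1],[0,0,0,14,-1,1,1],[0,0,0,8,0,1,1],[-1.5,0.4,1.2,3,0,0,1],[-1.5,0.3,1.2,0,0,0,1]])

```text
time_s: 7.2
eef_pos: [0.4396, 0.2224, 0.3204]
eef_rot: [-0.099, 0.737, 0.663, -0.088]
wrist_force: [-0.6, -0.7, -5.3]
opening: 0.107
grasp_force: 58.8
```

Run:
```python
from h import *
o,M=st(); p,Md=tgt(.26,-.015,.012); print(p); go(np.array(o['eef_pos']),M,p,Md)
```

```text
t 7.2 p [0.4396 0.2224 0.3204] F [-0.6 -0.7 -5.3] op 0.107 g 58.768372535705566 q [0.177 0.102 1.539 0.076 1.755 0.286]
[[ 0.105  0.96  -0.26 ]
 [ 0.994 -0.101  0.029]
 [ 0.002 -0.262 -0.965]]
[0.48328511 0.21738573 0.22656767]
shift mm [-0.6 67.  79. ]
turn deg [-0.3 -0.1  0. ]
```

Request:
send_rows(motion=[[0,0,0,0,5,6,1],[0,0,0,0,8,10,1],[0,0,0,0,10,12,1],[0,0,0,0,12,14,1],[0,0,0,0,12,14,1],[0,0,0,0,10,12,1],[0,0,0,0,7,8,1],[0,0,0,0,3,3,1],[0,0,0,0,0,0,1],[0,0,0,0,0,0,1]])

```text
time_s: 8.2
eef_pos: [0.4834, 0.2185, 0.2274]
eef_rot: [-0.099, 0.736, 0.664, -0.088]
wrist_force: [0.1, -0.1, -5.3]
opening: 0.105
grasp_force: 58.8
```

```bash
cat >> h.py <<'E'
def tab(n='scene',D=None,tol=.004):
    # tablet screen plane near the tote front, in tote frame; screen normal out = -x
    D=D or cam(n); P=D['P'].reshape(-1,3); P=P[~np.isnan(P).any(1)]
    ty=np.array([.1045,.9945,0]); L=np.c_[(P-tc)@tx,(P-tc)@ty,P[:,2]]
    k=(L[:,0]>-.2)&(L[:,0]<-.045)&(abs(L[:,1])<.14)&(L[:,2]>.015)&(L[:,2]<.26); L=L[k]
    rng=np.random.default_rng(0); best=None
    for _ in range(400):
        a=L[rng.choice(len(L),3,False)]; v=np.cross(a[1]-a[0],a[2]-a[0]); v/=np.linalg.norm(v)+1e-12
        if abs(v[0])<.8: continue
        i=abs((L-a[0])@v)<tol
        if best is None or i.sum()>best.sum(): best=i
    Q=L[best]; c=Q.mean(0); v=np.linalg.svd(Q-c)[2][2]; v*=-np.sign(v[0])
    print(n,len(L),best.sum(),'lean',round(np.arcsin(v[2]),3),'yaw err',round(np.arctan2(-v[1],-v[0]),3),'foot s',round(c[0]+c[2]*v[2]/v[0],4),'y',np.round(np.percentile(Q[:,1],[.5,2,50,98,99.5]),3),'z',np.round(np.percentile(Q[:,2],[.5,99.5]),3))
E
python3 - <<'E'
from h import *
o,M=st(); tab('top'); d=cam('top'); save('t3',cv2.resize(d['color'][150:300,150:350],None,fx=3,fy=3))
for dz in (.003,0): p,Md=tgt(.26,0,dz); go(np.array(o['eef_pos']),M,p,Md)
E
```

```text
t 8.2 p [0.4834 0.2185 0.2274] F [ 0.1 -0.1 -5.3] op 0.105 g 58.78292977809906 q [0.157 0.257 1.547 0.07  1.594 0.252]
[[ 0.103  0.96  -0.261]
 [ 0.995 -0.098  0.03 ]
 [ 0.003 -0.263 -0.965]]
top 1640 1017 lean 0.265 yaw err 0.013 foot s -0.1529 y [-0.085 -0.084 -0.05   0.012  0.022] z [0.017 0.259]
shift mm [-1.1 17.1  5.5]
turn deg [-0.3 -0.1  0.1]
shift mm [-1.1 17.9  8.4]
turn deg [-0.3 -0.1  0.1]
```

View pics/t3.png

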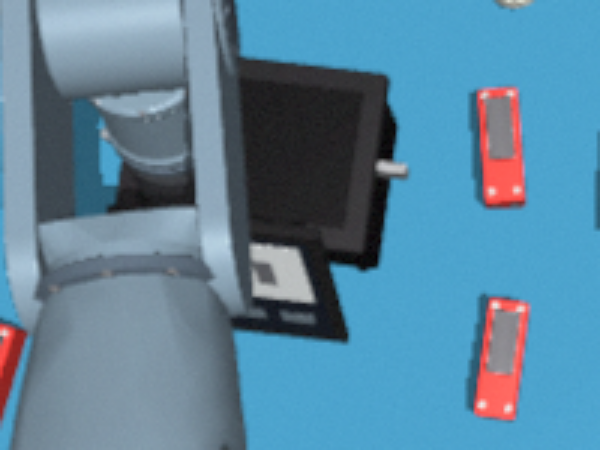

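The top view shows the tablet held just in front of the tote with its right edge at (345,338). It is square and centred (edge at y=-0.085). Now I lower it to the bench.

Request:
send_rows(motion=[[0,0,0,0,0.5,2,1],[0,0,0,0,0.5,2,1],[0,0,0,0,0.5,2,1],[0,0,0,0,0.5,2,1],[0,0,0,0,0.3,1,1],[0,0,0,0,0.3,1,1],[0,0,0,0,0.1,0.4,1],[0,0,0,0,0,0,1],[0,0,0,0,0,0,1],[0,0,0,0,0,0,1]])

```text
time_s: 9.3
eef_pos: [0.4831, 0.2183, 0.2162]
eef_rot: [-0.099, 0.736, 0.664, -0.088]
wrist_force: [0.3, -0.8, -5.3]
opening: 0.108
grasp_force: 58.7
```

Run:
```python
from h import *
o,M=st(); p,Md=tgt(.26,0,0); go(np.array(o['eef_pos']),M,p,Md)
```

```text
t 9.3 p [0.4831 0.2183 0.2162] F [ 0.3 -0.8 -5.3] op 0.108 g 58.656402826309204 q [0.157 0.267 1.558 0.07  1.574 0.251]
[[ 0.103  0.96  -0.262]
 [ 0.995 -0.099  0.03 ]
 [ 0.003 -0.263 -0.965]]
shift mm [-0.9 15.2 -2.5]
turn deg [-0.4 -0.1  0.1]
```

Request:
send_rows(motion=[[0,0,0,0,2,-0.5,1],[0,0,0,0,3,-0.8,1],[0,0,0,0,3,-0.8,1],[0,0,0,0,2,-0.5,1],[0,0,0,0,1.5,-0.4,1],[0,0,0,0,0,0,1],[0,0,0,0,0.2,0.8,1],[0,0,0,0,0.2,0.8,1],[0,0,0,0,0,0,1],[0,0,0,0,0,0,1]])

```text
time_s: 10.3
eef_pos: [0.4948, 0.2171, 0.2144]
eef_rot: [-0.099, 0.736, 0.664, -0.088]
wrist_force: [1.1, -0.4, -4.5]
opening: 0.108
grasp_force: 58.9
```

Request:
send_rows(motion=[[0,0,0,0,0.2,0.6,1],[0,0,0,0,0,0,1],[0,0,0,0,0,0,1],[0,0,0,0,0,0,1],[0,0,0,0,0,0,1],[0,0,0,0,0,0,1],[0,0,0,0,0,0,1],[0,0,0,0,0,0,1],[0,0,0,0,0,0,1],[0,0,0,0,0,0,1]])

```text
time_s: 11.3
eef_pos: [0.4952, 0.2172, 0.2142]
eef_rot: [-0.099, 0.736, 0.664, -0.088]
wrist_force: [2.0, -0.6, 6.7]
opening: 0.104
grasp_force: 60.4
```

The foot is on the bench. Releasing.

Request:
send_rows(motion=[[0,0,0,0,1,-0.5,1],[0,0,0,0,0.5,-0.2,1],[0,0,0,0,0,0,1],[0,0,0,0,0,0,0.6],[0,0,0,0,0,0,0.3],[0,0,0,0,0,0,0],[0,0,0,0,0,0,-0.3],[0,0,0,0,0,0,-0.6],[0,0,0,0,0,0,-0.6],[0,0,0,0,0,0,-0.6]])

```text
time_s: 12.3
eef_pos: [0.4964, 0.217, 0.2139]
eef_rot: [-0.1, 0.736, 0.664, -0.088]
wrist_force: [0.5, -0.4, -0.4]
opening: 0.802
grasp_force: 0.0
```

Run:
```python
from h import *
st(); tab('top'); d=cam('wrist'); tab('wrist',d)
save('w4',d['color'])
```

```text
t 12.3 p [0.4964 0.217  0.2139] F [ 0.5 -0.4 -0.4] op 0.802 g 0.0 q [0.151 0.295 1.527 0.069 1.577 0.246]
[[ 0.103  0.96  -0.262]
 [ 0.995 -0.099  0.03 ]
 [ 0.003 -0.263 -0.965]]
top 1383 1052 lean 0.287 yaw err 0.014 foot s -0.1383 y [-0.085 -0.084 -0.049  0.01   0.018] z [0.017 0.245]
wrist 32515 14145 lean -0.092 yaw err -0.022 foot s -0.0397 y [-0.083 -0.072  0.036  0.102  0.107] z [0.164 0.244]
```

View pics/w4.png

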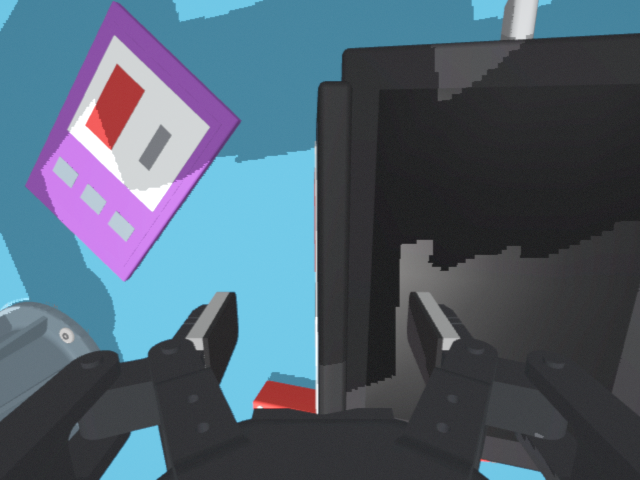

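The wrist view shows the tablet's top edge at about (333,240), standing against the tote's front with both fingers clear. The lean is 0.287 rad and square. I retreat upward and measure the handle.

Request:
send_rows(motion=[[0,0,0,0,0,-5,-0.6],[0,0,0,0,0,-10,-0.6],[0,0,0,0,0,-15,-0.6],[0,0,0,0,0,-20,-0.6],[0,0,0,0,0,-20,-0.6],[0,0,0,0,0,-20,-0.6],[0,0,0,0,0,-15,-0.6],[0,0,0,-20,-5,0,-0.6],[0,0,0,-35,-5,0,-0.6],[0,0,0,-45,-5,0,-0.6]])

```text
time_s: 13.4
eef_pos: [0.4992, 0.1158, 0.3198]
eef_rot: [-0.099, 0.735, 0.665, -0.088]
wrist_force: [0.7, -1.0, -0.1]
opening: 0.797
grasp_force: 0.0
```

Run:
```python
from h import *
st(); d=cam('top'); tab('top',d); save('t5',cv2.resize(d['color'][110:290,160:460],None,fx=2.5,fy=2.5))
for n in('top','scene'):
    d=d if n=='top' else cam(n)
    P=d['P']; z=P[...,2]
    h=(P[...,0]>.48)&(P[...,0]<.62)&(abs(P[...,1]+.25)<.1)&(z>.135)&(z<.18); Q=P[h]
    print(n,h.sum())
    if h.sum()>10:
        r=cv2.minAreaRect((Q[:,:2]*1000).astype(np.float32)); print(r,np.percentile(Q[:,2],[2,50,98])); 
        T=Q[Q[:,2]>.153]; print(len(T),T.mean(0),np.linalg.svd(T[:,:2]-T[:,:2].mean(0))[2][0], np.percentile(T[:,1],[1,99]),np.percentile(T[:,2],[50,98]))
    if n=='top':
        F=P[(P[...,0]>.45)&(P[...,0]<.76)&(P[...,1]>-.42)&(P[...,1]<-.1)&(z>.09)&(z<.13)]
        print('flange',cv2.minAreaRect((F[:,:2]*1000).astype(np.float32)))
```

```text
t 13.4 p [0.4992 0.1158 0.3198] F [ 0.7 -1.  -0.1] op 0.797 g 0.0 q [-0.02   0.165  1.469  0.025  1.771  0.082]
[[ 0.1    0.96  -0.261]
 [ 0.995 -0.096  0.029]
 [ 0.003 -0.262 -0.965]]
top 67 26 lean 0.185 yaw err 0.863 foot s -0.1361 y [-0.085 -0.085 -0.083 -0.079 -0.079] z [0.02  0.078]
top 233
((549.4894409179688, -238.7190704345703), (119.63670349121094, 12.698249816894531), 86.98861694335938) [0.14268321 0.16419956 0.16952011]
223 [ 0.548675   -0.23884545  0.16414785] [-0.05535841 -0.99846655] [-0.29782462 -0.18072419] [0.16434671 0.16961368]
flange ((630.9691772460938, -245.0331268310547), (231.51748657226562, 259.05108642578125), 86.7841796875)
scene 146
((550.9678344726562, -239.5815887451172), (119.67596435546875, 15.912775993347168), 87.29080200195312) [0.13708988 0.16218012 0.17015935]
121 [ 0.55263142 -0.23778612  0.16320709] [0.05049258 0.99872444] [-0.29742873 -0.18097072] [0.16349265 0.17022383]
```

View pics/t5.png

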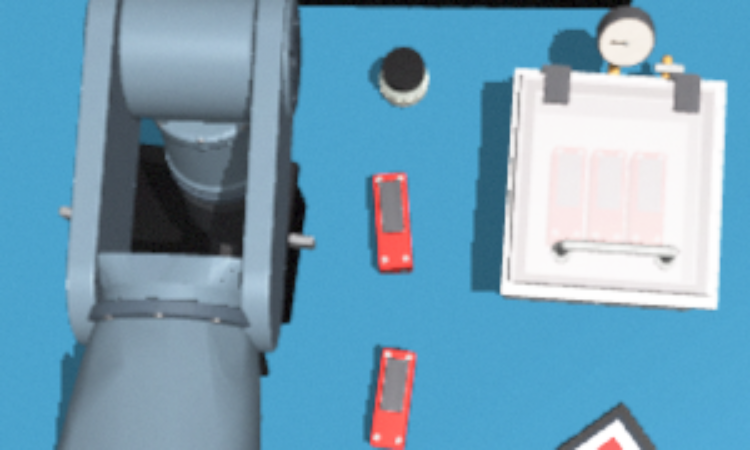

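The top view shows the shut lid with its handle bar at crop (613,248), which is world (0.550,-0.239). The way is free. I move over it and straighten the tool.

```bash
cat >> h.py <<'E'
cx=np.array([.9986,-.053,0]); Mc=np.c_[np.cross(cx,-Z),cx,-Z]
E
python3 - <<'E'
from h import *
o,M=st(); go(np.array(o['eef_pos']),M,[.55,-.239,.27],Mc)
E
```

```text
t 13.5 p [0.4991 0.112  0.3201] F [ 1.  -0.1 -0. ] op 0.8 g 0.0 q [-0.026  0.164  1.471  0.023  1.772  0.083]
[[ 0.107  0.959 -0.261]
 [ 0.994 -0.103  0.029]
 [ 0.001 -0.262 -0.965]]
shift mm [-343.6   98.2   24.9]
turn deg [-15.2  -0.5  -3.1]
```

Request:
send_rows(motion=[[0,0,0,-30,2,0,-0.6],[0,0,0,-38,8,2,-0.6],[0,0,0,-40,12,3,-0.6],[0,0,0,-40,12,3,-0.6],[0,0,0,-40,12,3,-0.6],[0,0,0,-40,12,3,-0.6],[0,0,0,-40,12,3,-0.6],[0,0,0,-36,12,3,-0.6],[0,0,0,-26,10,3,-0.6],[0,0,0,-14,6,2,-0.6]])

```text
time_s: 14.5
eef_pos: [0.5517, -0.2373, 0.2679]
eef_rot: [-0.1, 0.737, 0.663, -0.088]
wrist_force: [-0.7, -0.2, 1.0]
opening: 0.797
grasp_force: 0.0
```

Request:
send_rows(motion=[[-3,0,-0.6,0,0,0,-0.6],[-4,0,-0.9,0,0,0,-0.6],[-4,-0.2,-0.8,0,0,0,-0.6],[-3,-0.2,-0.5,0,0,0,-0.6],[-1.2,-0.1,-0.3,0,0,0,-0.6],[0,0,0,0,0,0,-0.6],[0,0,0,0,0,10,-0.6],[0,0,0,0,0,15,-0.6],[0,0,0,0,0,10,-0.6],[0,0,0,0,0,0,-0.6]])

```text
time_s: 15.5
eef_pos: [0.5501, -0.2343, 0.2297]
eef_rot: [-0.004, 0.724, 0.69, -0.0]
wrist_force: [-0.4, 0.5, 0.3]
opening: 0.799
grasp_force: 0.0
```

Run:
```python
from h import *
o,M=st(); d=cam('wrist'); P=d['P']; z=P[...,2]
h=(P[...,0]>.51)&(P[...,0]<.59)&(abs(P[...,1]+.24)<.05)&(z>.14)&(z<.18); Q=P[h]
print(h.sum(),np.percentile(Q,[1,50,99],axis=0).round(4), cv2.minAreaRect((Q[:,:2]*1000).astype(np.float32)))
go(np.array(o['eef_pos']),M,[.55,-.239,.14],Mc)
t=cam('top'); tab('top',t); save('t6',cv2.resize(t['color'][150:350,120:320],None,fx=3,fy=3))
```

```text
t 15.5 p [ 0.5501 -0.2343  0.2297] F [-0.4  0.5  0.3] op 0.799 g 0.0 q [-6.010e-01  2.370e-01  1.543e+00  1.000e-03  1.368e+00 -5.520e-01]
[[ 0.049  0.999 -0.006]
 [ 0.999 -0.049  0.004]
 [ 0.004 -0.006 -1.   ]]
3159 [[ 0.5424 -0.2888  0.1605]
 [ 0.5501 -0.2355  0.1647]
 [ 0.5576 -0.1909  0.1667]] ((550.0357055664062, -239.97067260742188), (100.45437622070312, 11.774044036865234), 86.88689422607422)
shift mm [-5.1  0.7 89.6]
turn deg [-0.3 -0.2  0.2]
top 2834 2373 lean 0.289 yaw err 0.003 foot s -0.1387 y [-0.085 -0.083 -0.001  0.081  0.083] z [0.017 0.245]
```

View pics/t6.png

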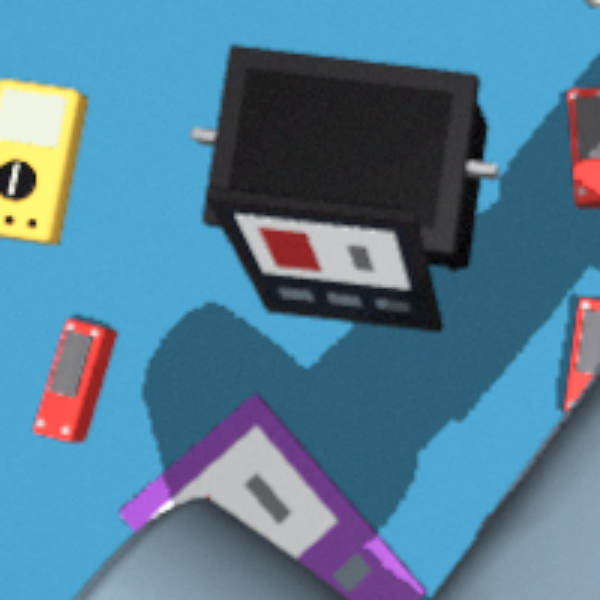

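The tablet, centred at about (325,260) in the crop, leans at 0.289 rad. It is centred (y=-0.001), square, and screen outward. Next I lower over the handle and grip.

Request:
send_rows(motion=[[0,0,0,-5,0,10,-0.6],[0,0,0,0,0,20,-0.6],[0,0,0,0,0,20,-0.6],[0,0,0,0,0,20,-0.6],[0,0,0,0,0,13,-0.6],[0,0,0,0,0,5,-0.6],[0,0,0,0,0,0,-0.3],[0,0,0,0,0,0,0.2],[0,0,0,0,0,0,0.5],[0,0,0,0,0,0,0.6]])

```text
time_s: 16.6
eef_pos: [0.5515, -0.2404, 0.1461]
eef_rot: [0.0, 0.724, 0.69, 0.0]
wrist_force: [0.9, -0.1, -0.1]
opening: 0.199
grasp_force: 0.0
```

Request:
send_rows(motion=[[0,0,0,0,0,0,0.7],[0,0,0,0,0,0,0.8],[0,0,0,0,0,0,1],[0,0,0,0,0,0,1],[0,0,0,0,0,0,1],[0,0,0,0,0,0,1],[0,0,0,0,0,0,1],[0,0,0,0,0,0,1],[0,0,0,0,0,0,1],[0,0,0,0,0,0,1]])

```text
time_s: 17.6
eef_pos: [0.55, -0.2402, 0.1458]
eef_rot: [-0.001, 0.724, 0.689, -0.001]
wrist_force: [-5.3, 0.8, 6.2]
opening: 0.113
grasp_force: 58.5
```

Run:
```python
from h import *
o,M=st()
```

```text
t 17.6 p [ 0.55   -0.2402  0.1458] F [-5.3  0.8  6.2] op 0.113 g 58.507758378982544 q [-6.090e-01  3.250e-01  1.612e+00 -1.000e-03  1.208e+00 -5.590e-01]
[[ 0.049  0.999 -0.003]
 [ 0.999 -0.049  0.001]
 [ 0.001 -0.003 -1.   ]]
```

The handle is gripped. I lift slowly along the lid's arc.

Request:
send_rows(motion=[[0,0,0,0,0,-0.4,1],[0,0,0,0,0,-0.4,1],[0.1,0,0,0,0.1,-0.4,1],[0.1,0,0,0,0.1,-0.4,1],[0.1,0,0,0,0.1,-0.4,1],[0.1,0,0,0,0.1,-0.4,1],[0.1,0,0,0,0.1,-0.4,1],[0.1,0,0,0,0.1,-0.4,1],[0.1,0,0,0,0.1,-0.4,1],[0.1,0,0,0,0.1,-0.4,1]])

```text
time_s: 18.6
eef_pos: [0.5502, -0.2402, 0.1473]
eef_rot: [-0.007, 0.724, 0.689, -0.006]
wrist_force: [-4.3, -3.7, -7.9]
opening: 0.114
grasp_force: 58.3
```

Run:
```python
from h import *
o,M=st()
```

```text
t 18.6 p [ 0.5502 -0.2402  0.1473] F [-4.3 -3.7 -7.9] op 0.114 g 58.345627784729004 q [-0.605  0.333  1.598 -0.009  1.227 -0.552]
[[ 0.05   0.999 -0.019]
 [ 0.999 -0.049  0.003]
 [ 0.002 -0.019 -1.   ]]
```

Request:
send_rows(motion=[[0.1,0,0,0,0.1,-0.4,1],[0.1,0,0,0,0.1,-0.4,1],[0.1,0,0,0,0.1,-0.4,1],[0.1,0,0,0,0.1,-0.4,1],[0.1,0,0,0,0.1,-0.4,1],[0,0,0,0,0,0,1],[0,0,0,0,0,0,1],[0,0,0,0,0,0,1],[0,0,0,0,0,0,1],[0,0,0,0,0,0,1]])

```text
time_s: 19.6
eef_pos: [0.5502, -0.2402, 0.1481]
eef_rot: [-0.011, 0.724, 0.689, -0.009]
wrist_force: [-3.0, -4.1, -12.5]
opening: 0.115
grasp_force: 58.4
```

```bash
cat >> h.py <<'E'
def lid():
    # lid opening: fit the plane of the lid top behind the handle (chamber frame, hinge line 107 up)
    cc=np.array([.550,-.239,0])+.078*cx; cy=np.array([.053,.9986,0])
    for n in('top','scene'):
        P=cam(n)['P'].reshape(-1,3); P=P[~np.isnan(P).any(1)]; L=np.c_[(P-cc)@cx,(P-cc)@cy,P[:,2]]
        b=(abs(L[:,1])<.095)&(L[:,2]>.112)&(L[:,2]<.15)&(L[:,0]>-.105)&(L[:,0]<.07); L=L[b]
        for _ in range(4):
            A=np.c_[L,np.ones(len(L))][:,[0,1,3]]; c=np.linalg.lstsq(A,L[:,2],rcond=None)[0]; e=L[:,2]-A@c; L=L[abs(e)<max(.003,1.5*e.std())]
        print(n,len(L),'lid slope',round(-c[0],4),'z front',round(c[2]-.113*c[0],4))
E
python3 - <<'E'
from h import *
o,M=st(); lid()
E
```

```text
t 19.6 p [ 0.5502 -0.2402  0.1481] F [ -3.   -4.1 -12.5] op 0.115 g 58.36575150489807 q [-0.602  0.338  1.589 -0.014  1.239 -0.548]
[[ 0.05   0.998 -0.028]
 [ 0.999 -0.05   0.004]
 [ 0.002 -0.028 -1.   ]]
top 981 lid slope 0.012 z front 0.1227
scene 1442 lid slope 0.0137 z front 0.1219
```

Request:
send_rows(motion=[[0.1,0,0,0,0.1,-0.4,1],[0.1,0,0,0,0.1,-0.4,1],[0.1,0,0,0,0.1,-0.4,1],[0.1,0,0,0,0.1,-0.4,1],[0.1,0,0,0,0.1,-0.4,1],[0.1,0,0,0,0.1,-0.4,1],[0.1,0,0,0,0.1,-0.4,1],[0.1,0,0,0,0.1,-0.4,1],[0,0,0,0,0,0,1],[0,0,0,0,0,0,1]])

```text
time_s: 20.7
eef_pos: [0.5515, -0.2403, 0.1528]
eef_rot: [-0.016, 0.724, 0.689, -0.014]
wrist_force: [-5.7, -2.0, -3.1]
opening: 0.113
grasp_force: 59.3
```

Request:
send_rows(motion=[[0.1,0,0,0,0.1,-0.4,1],[0.1,0,0,0,0.1,-0.4,1],[0.1,0,0,0,0.1,-0.4,1],[0.1,0,0,0,0.1,-0.4,1],[0.1,0,0,0,0.1,-0.4,1],[0.1,0,0,0,0.1,-0.4,1],[0.1,0,0,0,0.1,-0.4,1],[0.1,0,0,0,0.1,-0.4,1],[0,0,0,0,0,0,1],[0,0,0,0,0,0,1]])

```text
time_s: 21.7
eef_pos: [0.5524, -0.2404, 0.1562]
eef_rot: [-0.021, 0.724, 0.689, -0.019]
wrist_force: [-6.3, -2.1, -1.7]
opening: 0.113
grasp_force: 59.5
```

Run:
```python
from h import *
o,M=st(); lid()
```

```text
t 21.7 p [ 0.5524 -0.2404  0.1562] F [-6.3 -2.1 -1.7] op 0.113 g 59.47311043739319 q [-0.593  0.35   1.557 -0.029  1.283 -0.534]
[[ 0.049  0.997 -0.055]
 [ 0.999 -0.049  0.004]
 [ 0.002 -0.056 -0.998]]
top 879 lid slope 0.0571 z front 0.1326
scene 1422 lid slope 0.0516 z front 0.1312
```

Request:
send_rows(motion=[[0.2,0,0,0,0.1,-0.8,1],[0.2,0,0,0,0.1,-0.8,1],[0.2,0,0,0,0.1,-0.8,1],[0.2,0,0,0,0.1,-0.8,1],[0.2,0,0,0,0.1,-0.8,1],[0.2,0,0,0,0.1,-0.8,1],[0.2,0,0,0,0.1,-0.8,1],[0.2,0,0,0,0.1,-0.8,1],[0,0,0,0,0,0,1],[0,0,0,0,0,0,1]])

```text
time_s: 22.8
eef_pos: [0.5543, -0.2405, 0.163]
eef_rot: [-0.03, 0.724, 0.689, -0.028]
wrist_force: [-4.6, -1.6, -2.7]
opening: 0.109
grasp_force: 59.4
```

Request:
send_rows(motion=[[0,0,0,0,0,0,1],[0,0,0,0,0,0,1],[0,0,0,0,0,0,1],[0,0,0,0,0,0,1],[0,0,0,0,0,0,1],[0,0,0,0,0,0,1],[0,0,0,0,0,0,1],[0,0,0,0,0,0,1],[0,0,0,0,0,0,1],[0,0,0,0,0,0,1]])

```text
time_s: 23.8
eef_pos: [0.5543, -0.2405, 0.163]
eef_rot: [-0.03, 0.724, 0.689, -0.028]
wrist_force: [-4.5, -1.8, -3.1]
opening: 0.11
grasp_force: 59.4
```

Run:
```python
from h import *
o,M=st(); lid(); tab('top')
d=cam('scene'); save('s9',d['color'])
```

```text
t 23.8 p [ 0.5543 -0.2405  0.163 ] F [-4.5 -1.8 -3.1] op 0.11 g 59.398900866508484 q [-0.584  0.364  1.525 -0.042  1.324 -0.523]
[[ 0.049  0.995 -0.082]
 [ 0.999 -0.049  0.005]
 [ 0.001 -0.082 -0.997]]
top 729 lid slope 0.0872 z front 0.1403
scene 1428 lid slope 0.0902 z front 0.1397
top 2832 2383 lean 0.291 yaw err 0.003 foot s -0.139 y [-0.084 -0.082 -0.001  0.081  0.084] z [0.017 0.246]
```

View pics/s9.png

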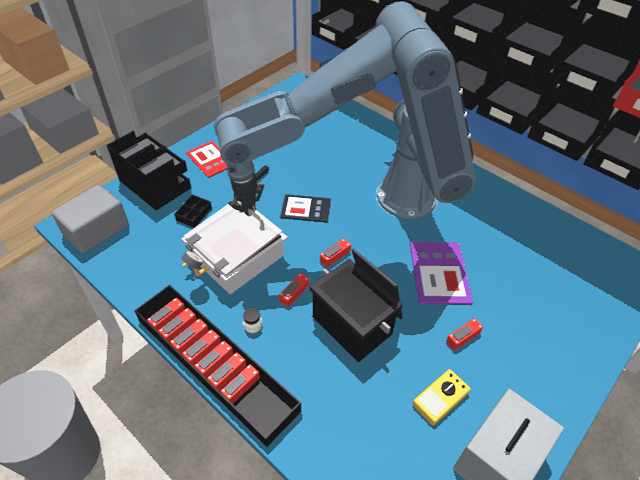

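The scene view shows the gripper holding the lid handle at about (240,205) with the lid slightly raised (0.087–0.090 rad). The tablet leans against the tote at about (375,285), and the bystanders look undisturbed. Handing in.

```bash
python3 -c "
from bench import ctrl
print(ctrl.hand_in())"
```

```text
the job is handed in; nothing more can be done
None
```

I handed the job in with the tablet leaning at about 0.29 rad, square and centred against the tote's front with its screen outward. The lid broke free without jumping and is held by its handle about 20 mm open at the front edge. The hand-in returned no score.

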